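Pin the hinge of a two-part casting mould

TASK

Put the two halves of the small aluminium casting mould together at their hinge: slide the loose half home against the fixed half, then put the steel hinge pin from its stand into the upper knuckle, carry that knuckle sideways into line with the lower one and push the pin down through both, past the spring catch, until its collar sits flat on the top knuckle, and let go. Work gently and by feel, so that the mould never takes more than 60 N in all, the side forces of a jamming pin included, and leave the glass beaker, the brown vial and the rubber stopper where they stand.

Things in the scene. Friction and masses are not known exactly. Their poses are not given: they have to be found in the camera images.
- mould: Jig fixed to the bench with two aluminium mould halves in a row. Origin: on the hinge axis (axis of the fixed lower bore), at bench height; z up; +x towards the fixed half, -x towards the loose half. Dark base plate x -125..75, y -45..60, z 0..10 mm. Fixed half x 18..68, y -17..17, top z 52; its lower knuckle is a block 36 x 36 mm round the axis, z 10..32, bored 11 mm down to the plate.
- lower_bore (a point): Centre of the mouth of the fixed lower bore, 32 mm above the bench on the hinge axis; axes as the mould. A spring plunger on the -y side noses into this bore 11 mm below the mouth: the pin needs about 5 to 15 N to pass it, rubs from there on and then stays put.
- upper_knuckle (a point): Top of the upper knuckle (z 52 mm), y = 13 mm in the mould's frame, the middle of where its bore may be; rides with the shoe. Knuckle: block 36 mm (x) by 44 mm (y) round a through bore of 11 mm, z 33..52. The bore starts anywhere at mould y 4..22 (its x is this point's): not measured, find it by feel or sight. It slides along y with about 5 N and stays; the pin in it can carry it into line (y 0).
- loose_end (a point): Middle of the end face of the loose half turned away from the hinge (looks to the mould's -x; 34 mm wide in y, z 16..52 mm), at z 34 mm, mould y = 13 mm; the true middle lies at mould y 4..22, as the bore does. Rides with the shoe; 72 mm from the hinge axis when home. Push here towards the mould's +x.
- shoe (a joint): Slide of the steel shoe that carries the loose half, m: 0 = home (upper knuckle against the fixed half, hard stop), up to 0.032 = drawn back along the mould's -x. Moves with about 4 N and stays where it is left.
- pin: Steel hinge pin, about 60 g, upright in a fixed plain grey block (56 x 56 x 46 mm, hole 12 mm). Origin: centre of the collar's underside, z up. Below: shank 10 mm in diameter, 40 mm long, its last 2 mm tapering to a flat 7 mm tip. Above: collar 22 mm wide, 3 mm thick, then a square grip 16 x 16 mm (sides along x, y) up to 37 mm. Fully home: origin on the hinge axis 52 mm above the bench.
- beaker: Small empty glass beaker, 54 mm wide, 68 mm tall, a bystander; origin at the centre of its underside.
- vial: Small brown screw-cap vial, 28 mm wide, 50 mm tall, a bystander; origin at the centre of its underside.
- stopper: Black rubber stopper with a wide flange, 48 mm wide, 32 mm tall, a bystander; origin at the centre of its underside.

How it is judged:
By the outcome, as a careful person would: the job done as asked, in the order asked, and still so for the second after the job is handed in, with the robot touching nothing.
It also fails if it takes over 64 s, if anything falls off the work surface, if the arm or the gripper's body presses on something with over 40 N, if the wrist force passes 120 N, or if a joint passes its speed limit or range.

ROBOT

A 6-joint arm with a two-finger parallel gripper is mounted at the origin on a cart in front of the work surface, level with it; the furniture and walls round the work are solid. World frame = base frame: x ahead of the robot, y to its left, z up, the work surface at z = 0. Lengths are in mm, angles in rad, forces in N, time in s.
With the tool pointing down it reaches from about 350 to 975 mm from the base axis. Payload 7.1 kg.
Tool frame: the origin (TCP) lies at the very end of the fingers, on their centre line; the grasp point (between the pads) lies 19 mm behind it; y points along the fingers, z is the direction in which the jaws open and shut, and the axes are right-handed (so a half turn about y gives the same grasp; the last joint's range is limited). The gripper opens to 88 mm and grips with 3 to 60 N. Pads are 20 mm wide; open, the fingers measure 115 mm over their backs; the gripper's body (75 mm by 178 mm) begins 61 mm behind the grasp point.
Start: joints at [1.174, 0.423, 1.63, -0, 1.089, -0.019], TCP at [230.516, 580.919, 222.675] pointing down, gripper open.
Joint ranges: [-3, 3], [-0.9, 2.11], [0.09, 2.58], [-1.31, 4.45], [0.11, 2.69], [-2.54, 2.54]. Speed limits (rad/s): [2.39, 2.39, 3.01, 3.14, 3.14, 3.14].

INTERFACE

Orientations are given as a rotation vector (axis times angle).
In Python, from workcell import ctrl gives the robot as it stands.
- The arm moves only by the shell command python3 -m jog 'ROWS'. ROWS is JSON, a list of rows, each a list of 3 entries, a list of its own where there are three numbers: the opening, from 0 (shut) to 1 (fully open), then the shift along the tool's x, y, z in cm, then the turn, a rotation vector about the tool's x, y, z in rad. In form: [[claw, [dx, dy, dz], [wx, wy, wz]], ...]. A call has 1 to 8 rows; each row is the pose to reach, as a shift and turn from the pose commanded when the call began, along the tool's axes at that moment; what a row does not reach only later rows make up. A row lasts 1/10 s, in which the tool goes at most 50 mm and 8.59 degrees, less where a joint would pass 70% of its speed; a pose out of reach is approached as far as the arm can. A call with a gripper value outside its range is refused whole. The fingers move at their own pace and stop on an object; the grip force is fixed at half the most. Time passes only in rows, so rows that repeat a pose let the fingers close. It gives the time, the measured TCP pose, the force and the opening at its end, in the units of the state.
- ctrl.get_obs(): the state, without advancing time (a new reading comes with each control period).
- ctrl.get_image(name): name is "side" or "top"; returns a dict with "color" (420x560x3 uint8, red, green, blue), "z_map" (420x560 float32, mm along the optical axis (not along the pixel's ray), 0 where there is no reading), "fx", "fy", "cx", "cy" (pixels), "pose" (4x4, takes a point from camera to world coordinates). Camera axes: x right, y down, z forward; pixel columns grow to the right and rows downward; lengths in mm; the calibration is good to about 2 mm. A picture is of the moment at which its call begins.
- ctrl.close_job(): hands the job in, once; it reports no verdict.
The state is a dict: "t": time; "qpos": joint angles; "qvel": joint speeds; "joint_torque": joint torques, N m; "ee_pos": TCP position; "orientation": TCP orientation; "ft_force": force on the tool from outside, world axes, zero at the start; "moment": the same for the moment, N m; "width": finger opening in mm.
Only numpy, scipy, OpenCV 4.12 (cv2) and the standard library are available. Lean on these libraries where they do the work, as an engineer would, in place of code of your own. Each camera call takes 0.05 s, during which the arm holds its last target.

## Working session

There is one attempt and no reset: what is moved stays moved. The work goes in short steps, Python scripts to look and compute and a shell command to move; the robot and the scene stay as the last step left them, time stands still between calls to the robot, and variables do not carry over. Pictures are saved under pics/ and viewed, and the job is handed in when it is done.

```bash
mkdir -p pics; ls; python3 - <<'E'
from workcell import ctrl
import cv2,numpy as np
o=ctrl.get_obs()
for k,v in o.items(): print(k,np.round(v,4) if not isinstance(v,str) else v)
for n in ("side","top"):
    im=ctrl.get_image(n); cv2.imwrite(f"pics/{n}0.png",cv2.cvtColor(im["color"],cv2.COLOR_RGB2BGR))
    np.savez(f"{n}0.npz",**im); print(n,im["fx"],im["fy"],im["cx"],im["cy"]); print(np.round(im["pose"],4))
E
```

```text
pics
t 0.0
qpos [ 1.174   0.4238  1.6307  0.      1.0886 -0.0189]
qvel [-0.002   0.0004  0.0002  0.0005  0.0003  0.0013]
joint_torque [ 1.00000e-04 -5.44604e+01 -2.73661e+01  6.43000e-02  2.28000e-02
 -1.00000e-04]
ee_pos [230.307  580.4122 221.9033]
orientation [-1.5519  0.2968 -0.2963]
ft_force [0.51   0.7311 0.2057]
moment [-0.0008  0.0125  0.0382]
width 87.7924
side 487.34032687965123 487.34032687965123 280.7446072254207 197.72271293437126
[[-4.491000e-01 -4.601000e-01  7.659000e-01 -7.874440e+01]
 [-8.934000e-01  2.388000e-01 -3.804000e-01  4.659423e+02]
 [-7.900000e-03 -8.551000e-01 -5.184000e-01  5.129563e+02]
 [ 0.000000e+00  0.000000e+00  0.000000e+00  1.000000e+00]]
top 412.7220156895317 412.7220156895317 276.51893977496496 211.62837536874866
[[-1.710000e-02 -9.814000e-01  1.911000e-01  4.490185e+02]
 [-9.998000e-01  1.460000e-02 -1.440000e-02  1.483233e+02]
 [ 1.130000e-02 -1.913000e-01 -9.815000e-01  9.169200e+02]
 [ 0.000000e+00  0.000000e+00  0.000000e+00  1.000000e+00]]
```

View pics/side0.png

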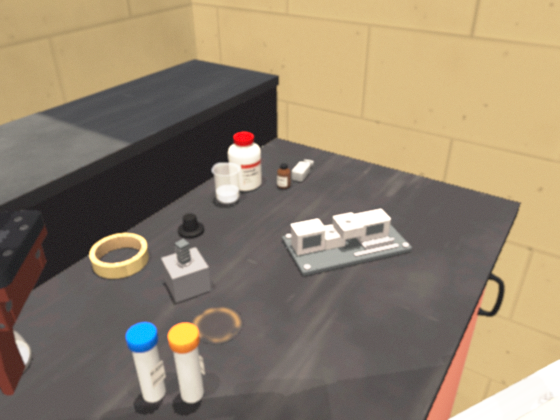

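View pics/top0.png

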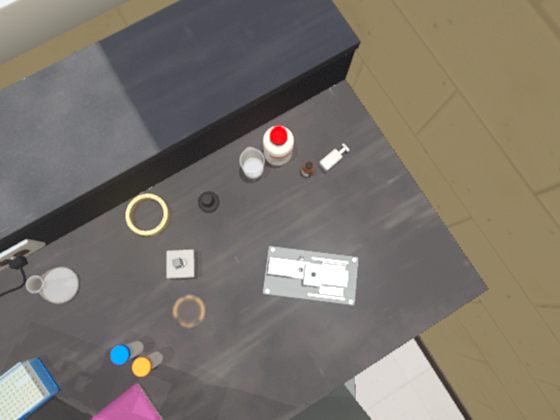

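```bash
python3 - <<'E'
import cv2
a=cv2.imread("pics/top0.png");cv2.imwrite("pics/top0c.png",cv2.resize(a[230:320,250:370],None,fx=6,fy=6,interpolation=cv2.INTER_CUBIC))
cv2.imwrite("pics/top0p.png",cv2.resize(a[235:295,150:220],None,fx=8,fy=8,interpolation=cv2.INTER_CUBIC))
a=cv2.imread("pics/side0.png");cv2.imwrite("pics/side0c.png",cv2.resize(a[200:280,275:415],None,fx=5.5,fy=5.5,interpolation=cv2.INTER_CUBIC))
E
```

```text
(no output)
```

View pics/top0c.png

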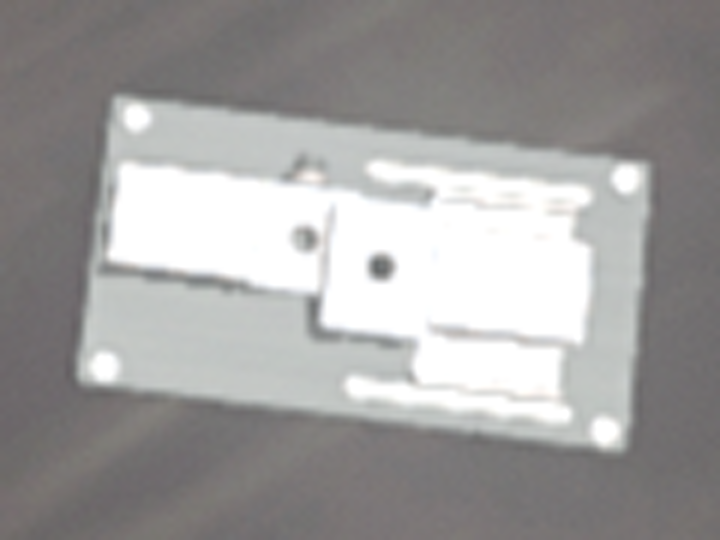

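View pics/side0c.png

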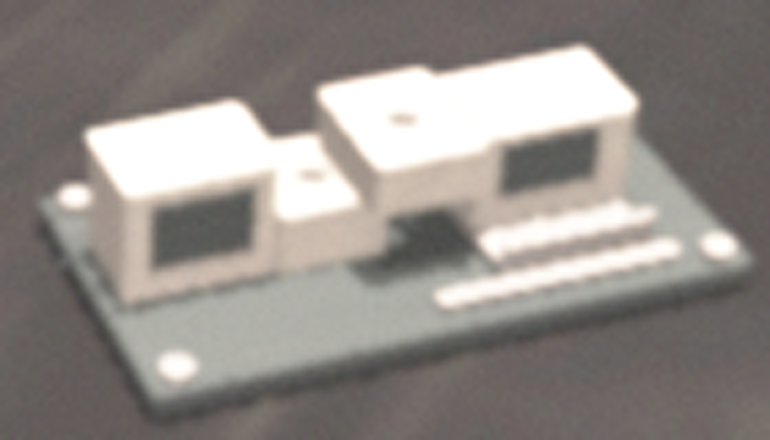

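View pics/top0p.png

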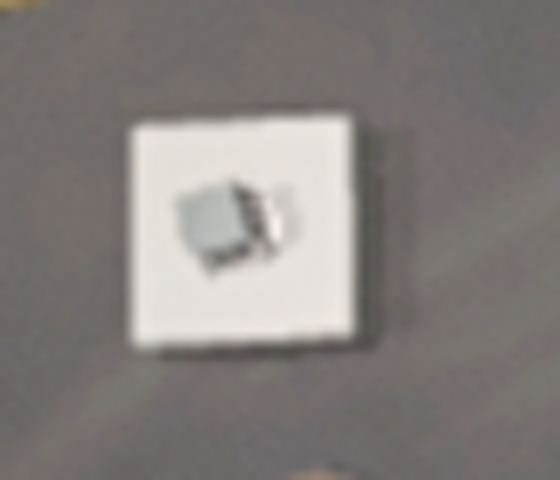

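```bash
cat > h.py <<'E'
import numpy as np,cv2
def ld(n): return dict(np.load(n))
def ray(im,u,v,z):
    d=np.array([(u-im["cx"])/im["fx"],(v-im["cy"])/im["fy"],1.]);P=im["pose"]
    d=P[:3,:3]@d;c=P[:3,3];return c+d*(z-c[2])/d[2]
def proj(im,p):
    P=im["pose"];q=P[:3,:3].T@(np.asarray(p,float)-P[:3,3]);return np.array([im["fx"]*q[0]/q[2]+im["cx"],im["fy"]*q[1]/q[2]+im["cy"]])
def cr(px,x0,y0,s): return ((px[0]+.5)/s-.5+x0,(px[1]+.5)/s-.5+y0)
E
python3 - <<'E'
from h import *
t=ld("top0.npz");s=ld("side0.npz")
print("TOP")
T=lambda p,z:ray(t,*cr(p,250,230,6),z)
S=lambda p,z:ray(s,*cr(p,275,200,5.5),z)
def fit(W,M):
    W=np.array(W)[:,:2];M=np.array(M,float);w0=W.mean(0);m0=M.mean(0)
    a=W-w0;b=M-m0
    th=np.arctan2((b[:,0]*a[:,1]-b[:,1]*a[:,0]).sum(),(b*a).sum())
    R=np.array([[np.cos(th),-np.sin(th)],[np.sin(th),np.cos(th)]]);o=w0-R@m0
    print("th",th,"origin",o,"res",np.round(W-(M@R.T+o),1).tolist());return th,R,o
# top plate corners
th,R,o=fit([T(p,10) for p in [(115,95),(650,163),(628,452),(80,383)]],[(75,-45),(-125,-45),(-125,60),(75,60)])
b=T((305,237),32)[:2];u=T((381,266),52)[:2];print("lower bore",b,"upper",u,"up in mould",R.T@(u-o), R.T@(u-b))
# fixed half top
for p in [(120,163),(108,262),(332,190),(320,294)]: print("fixed top",T(p,52),R.T@(T(p,52)[:2]-o))
for p in [(588,240),(582,343),(332,192),(320,325)]: print("loose top",R.T@(T(p,52)[:2]-o))
print("SIDE")
th2,R2,o2=fit([S(p,10) for p in [(40,203),(155,400),(752,258)]],[(75,-45),(75,60),(-125,60)])
b=S((312,176),32)[:2];u=S((403,120),52)[:2];print("lower bore",b,"upper",u,R2.T@(u-o2),R2.T@(u-b))
for p in [(88,135),(135,198),(272,155),(236,100)]: print("fixed top",R2.T@(S(p,52)[:2]-o2))
for p in [(638,105),(585,45)]: print("loose top",R2.T@(S(p,52)[:2]-o2))
# triangulate pin
im=t
for n,im in (("top",t),("side",s)):
    zz=im["z_map"]; print(n, zz[264,180] if n=="top" else zz[250,183])
P=lambda p,z:ray(t,*cr(p,150,235,8),z)
for p in [(132,126),(350,117),(354,340),(133,348)]: print("stand",P(p,46))
E
python3 - <<'E'
import cv2
a=cv2.imread("pics/side0.png");cv2.imwrite("pics/side0p.png",cv2.resize(a[230:310,150:225],None,fx=7,fy=7,interpolation=cv2.INTER_CUBIC))
E
```

```text
TOP
th 1.431410584579293 origin [495.28126071  86.29690475] res [[-0.2, -0.9], [-0.5, 1.7], [0.4, 0.7], [0.3, -1.5]]
lower bore [496.0321663   86.63658945] upper [484.58482054  61.99676872] up in mould [-25.55056996   7.21656549] [-25.99128719   7.9129944 ]
fixed top [521.59625049 151.79751103  52.        ] [ 68.52141919 -16.95945821]
fixed top [487.52321453 156.41935648  52.        ] [68.36450797 17.42525661]
fixed top [511.03248746  78.17220504  52.        ] [ -5.85750834 -16.72726772]
fixed top [475.37290221  83.39984008  52.        ] [-5.63493217 19.31277456]
loose top [-95.98787372 -10.47276994]
loose top [-97.07100493  24.83135111]
loose top [ -5.93294697 -16.03857866]
loose top [-6.7928449  29.79359026]
SIDE
th 1.443877109924794 origin [493.26756906  86.58679709] res [[-1.6, -1.1], [0.7, -0.1], [0.8, 1.2]]
lower bore [492.5506034   86.44840222] upper [481.34107308  61.79684414] [-26.10019739   8.69268482] [-25.87216308   7.99900387]
fixed top [ 67.41637796 -16.81492752]
fixed top [65.87543802 18.65549528]
fixed top [19.16134249 12.15976684]
fixed top [ 17.57819474 -19.07816015]
loose top [-97.79383415  26.09752294]
loose top [-99.6520053  -10.03210155]
top 825.5921
side 719.0653
stand [539.13723539 369.49898409  46.        ]
stand [540.59623152 312.32016207  46.        ]
stand [482.48486451 310.04045245  46.        ]
stand [481.38682248 367.28081404  46.        ]
```

View pics/side0p.png

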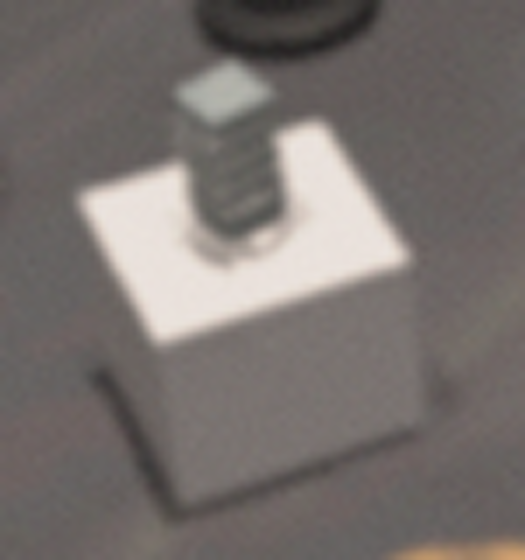

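```bash
cat >> h.py <<'E'
from scipy.spatial.transform import Rotation as Ro
TH=1.437; O=np.array([494.3,86.5])
RM=np.array([[np.cos(TH),-np.sin(TH)],[np.sin(TH),np.cos(TH)]])
def m2w(x,y): return O+RM@[x,y]
def w2m(p): return RM.T@(np.asarray(p)[:2]-O)
def go(target,yawz,o):
    """target world mm; yawz: angle of tool z (jaw) axis in world, tool y down -> shift cm & rotvec in tool axes"""
    R=Ro.from_rotvec(o["orientation"]);z=np.array([np.cos(yawz),np.sin(yawz),0]);y=np.array([0,0,-1.]);x=np.cross(y,z)
    G=Ro.from_matrix(np.stack([x,y,z],1))
    d=R.inv().apply(np.asarray(target)-o["ee_pos"])/10;w=(R.inv()*G).as_rotvec()
    print("shift cm",np.round(d,2),"rot",np.round(w,3),"deg",np.degrees(np.linalg.norm(w)));return d,w
E
python3 - <<'E'
from h import *
from workcell import ctrl
o=ctrl.get_obs();R=Ro.from_rotvec(o["orientation"]).as_matrix();print(np.round(R,3))
t=ld("top0.npz");s=ld("side0.npz")
a=cr((214,220),150,235,8);b=cr((224,94),150,230,7)
for z in(75,79,83,87):print(z,ray(t,*a,z),ray(s,*b,z))
g=[ray(t,*cr(p,150,235,8),83)[:2] for p in [(178,195),(230,178),(250,245),(200,262)]]
g2=[ray(s,*cr(p,150,230,7),83)[:2] for p in [(175,98),(228,60),(275,92),(210,128)]]
for G in(g,g2):
  for i in range(4):
    e=G[(i+1)%4]-G[i];print(np.linalg.norm(e),np.degrees(np.arctan2(e[1],e[0])))
for p in [(78,193),(323,121),(411,258),(160,342)]: print(ray(s,*cr(p,150,230,7),46))
zz=TH
go([*m2w(-118,8),60],TH,o);go([*m2w(-118,8),60],TH+np.pi,o)
E
```

```text
[[ 0.929 -0.001  0.369]
 [-0.369 -0.001  0.929]
 [-0.    -1.    -0.001]]
75 [511.98835327 340.63840536  75.        ] [519.56952042 336.34693554  75.        ]
79 [511.68918084 339.72470779  79.        ] [514.10492209 337.53057245  79.        ]
83 [511.39000842 338.81101022  83.        ] [508.64032376 338.71420937  83.        ]
87 [511.090836   337.89731264  87.        ] [503.17572543 339.89784628  87.        ]
13.516093779570248 -72.57016557023354
17.68764725822528 -161.9974419602205
12.992655366414695 108.03323265131652
17.83736867800928 19.681982833533176
16.158155064529176 -59.92470589779898
16.673639999412025 -160.8465329874625
16.975034576917064 110.43085597602365
14.034179570974805 14.636140087321616
[538.4424935  367.19566673  46.        ]
[538.88049281 310.76001616  46.        ]
[483.41405284 309.31307295  46.        ]
[481.32925656 364.99191068  46.        ]
shift cm [ 44.83  16.26 -47.8 ] rot [ 0.001 -0.244 -0.   ] deg 13.981679645146544
shift cm [ 44.83  16.26 -47.8 ] rot [0.000e+00 2.898e+00 2.000e-03] deg 166.01853168470194
```

```bash
python3 -m jog '[[0,[3,0,-3.2],[0,-0.06,0]],[0,[6,0,-6.4],[0,-0.12,0]],[0,[9,0,-9.6],[0,-0.18,0]],[0,[12,0,-12.8],[0,-0.244,0]],[0,[15,0,-16],[0,-0.244,0]],[0,[18,0,-19.2],[0,-0.244,0]],[0,[21,0,-22.4],[0,-0.244,0]],[0,[24,0,-25.6],[0,-0.244,0]]]'
python3 - <<'E'
from h import *
from workcell import ctrl
go([*m2w(-122,8),30],TH,ctrl.get_obs())
E
```

```text
t: 0.9
ee_pos: [359.3, 252.7, 222.6]
orientation: [-1.568, 0.105, -0.105]
ft_force: [1.1, -0.9, 1.4]
width: 27.6
shift cm [ 14.79  19.26 -26.88] rot [ 0.  0. -0.] deg 0.02323043056755015
```

```bash
python3 -m jog '[[0,[2.5,1,-4.2],[0,0,0]],[0,[5,2,-8.4],[0,0,0]],[0,[7.5,4,-12.6],[0,0,0]],[0,[10,6,-16.8],[0,0,0]],[0,[12.5,8,-21],[0,0,0]],[0,[14.8,10,-25],[0,0,0]],[0,[14.8,12,-26.9],[0,0,0]],[0,[14.8,14,-26.9],[0,0,0]]]'
python3 - <<'E'
from h import *
from workcell import ctrl
o=ctrl.get_obs();print(w2m(o["ee_pos"]))
go([*m2w(-122,8),30],TH,o)
im=ctrl.get_image("side");cv2.imwrite("pics/s1.png",cv2.cvtColor(im["color"],4)[100:400,200:560].repeat(2,0).repeat(2,1))
E
```

```text
t: 1.7
ee_pos: [470.2, -34.8, 81.5]
orientation: [-1.568, 0.108, -0.108]
ft_force: [0.6, 0.1, 0.3]
width: 0.6
[-123.43612033    7.7081528 ]
shift cm [-0.03  5.15  0.15] rot [ 0.    -0.004 -0.   ] deg 0.22219682213366088
```

View pics/s1.png

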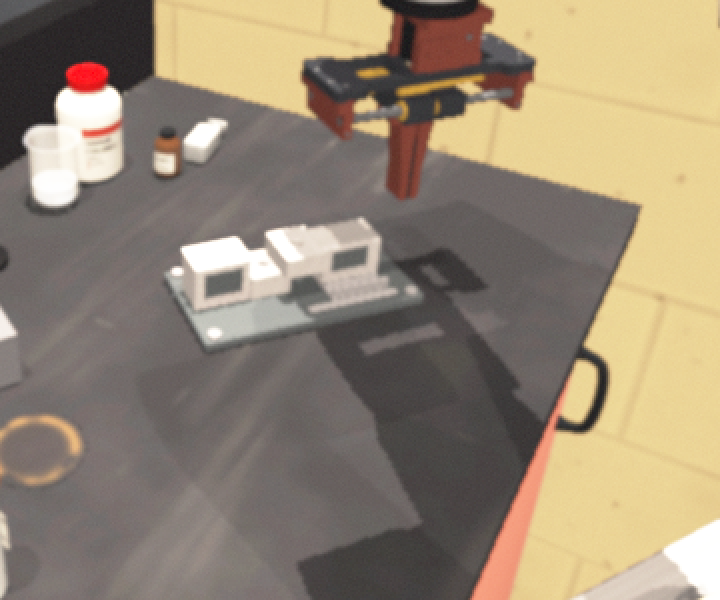

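The picture shows the closed fingers at (405,190) of the crop, behind the loose half's end face (370,260). I'll descend next and then push.

```bash
python3 -m jog '[[0,[0,2,0],[0,0,0]],[0,[0,4,0],[0,0,0]],[0,[0,5,0],[0,0,0]],[0,[0,5,0],[0,0,0]]]'
python3 -m jog '[[0,[0,0,0.4],[0,0,0]],[0,[0,0,0.8],[0,0,0]],[0,[0,0,1],[0,0,0]]]'
python3 -m jog '[[0,[0,0,0.3],[0,0,0]],[0,[0,0,0.6],[0,0,0]],[0,[0,0,0.8],[0,0,0]]]'
```

```text
t: 2.15
ee_pos: [469.1, -31.5, 31.9]
orientation: [-1.568, 0.107, -0.103]
ft_force: [0.2, 0.4, 0.8]
width: 0.1
t: 2.45
ee_pos: [472.0, -21.5, 33.5]
orientation: [-1.568, 0.103, -0.106]
ft_force: [-0.4, -0.2, 0.0]
width: 0.4
t: 2.75
ee_pos: [472.7, -14.1, 33.1]
orientation: [-1.569, 0.104, -0.106]
ft_force: [0.2, -2.8, 3.1]
width: 0.7
```

```bash
python3 -m jog '[[0,[0,0,0.2],[0,0,0]],[0,[0,0,0.4],[0,0,0]],[0,[0,0,0.6],[0,0,0]],[0,[0,0,0.8],[0,0,0]]]'
python3 - <<'E'
from h import *
from workcell import ctrl
print(w2m(ctrl.get_obs()["ee_pos"]))
im=ctrl.get_image("side");cv2.imwrite("pics/s2.png",cv2.resize(cv2.cvtColor(im["color"],4)[180:290,260:430],None,fx=4,fy=4))
im=ctrl.get_image("top");cv2.imwrite("pics/t2.png",cv2.resize(cv2.cvtColor(im["color"],4)[220:330,240:380],None,fx=5,fy=5))
print(ctrl.get_obs()["ft_force"])
E
```

```text
t: 3.15
ee_pos: [473.7, -6.0, 32.7]
orientation: [-1.568, 0.105, -0.105]
ft_force: [0.5, -4.6, 2.9]
width: 0.1
[-94.4643539    8.08451942]
[ 0.35304953 -0.37461849  0.49511411]
```

View pics/s2.png

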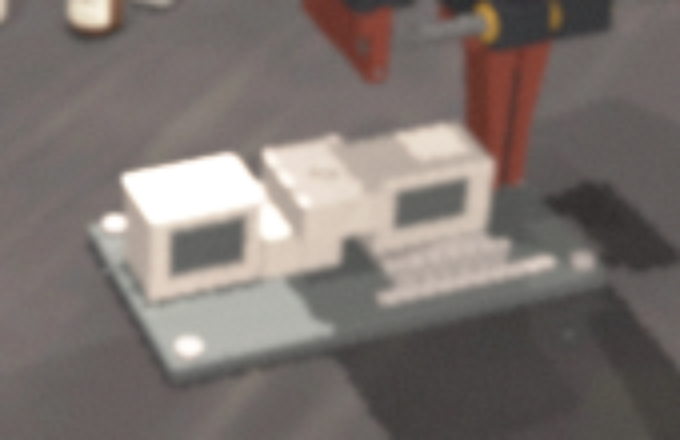

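View pics/t2.png

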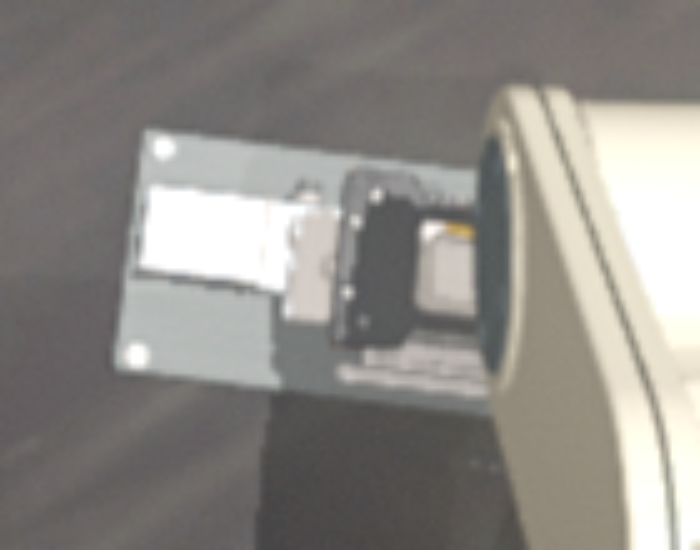

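```bash
python3 - <<'E'
from h import *
s=ld("side0.npz");p=ray(s,*cr((322,172),260,180,4),52);print(p,RM.T@(p[:2]-[492.55,86.45]))
E
python3 -m jog '[[0,[0,0,0.2],[0,0,0]],[0,[0,0,0.4],[0,0,0]],[0,[0,0,0.5],[0,0,0]]]'
```

```text
[484.24164272  75.34195881  52.        ] [-12.11707839   6.75231746]
t: 3.55
ee_pos: [474.2, -1.0, 32.6]
orientation: [-1.568, 0.105, -0.105]
ft_force: [1.9, -4.8, 0.1]
width: 0.6
```

```bash
python3 -m jog '[[0,[0,0,0.15],[0,0,0]],[0,[0,0,0.3],[0,0,0]],[0,[0,0,0.4],[0,0,0]]]'; for i in 1 ; do python3 -m jog '[[0,[0,0,0.1],[0,0,0]],[0,[0,0,0.1],[0,0,0]]]';done; python3 -m jog '[[0,[0,0,0.1],[0,0,0]],[0,[0,0,0.1],[0,0,0]]]'
```

```text
t: 3.85
ee_pos: [474.7, 2.9, 32.7]
orientation: [-1.568, 0.105, -0.105]
ft_force: [1.5, -4.9, -0.0]
width: 0.4
t: 4.05
ee_pos: [474.8, 4.0, 32.6]
orientation: [-1.568, 0.105, -0.105]
ft_force: [0.7, -3.0, -0.9]
width: 0.8
t: 4.25
ee_pos: [474.9, 4.9, 32.7]
orientation: [-1.568, 0.105, -0.105]
ft_force: [1.6, -2.9, -0.5]
width: 0.5
```

```bash
python3 -m jog '[[0,[0,0,0.1],[0,0,0]],[0,[0,0,0.1],[0,0,0]]]'
```

```text
t: 4.45
ee_pos: [475.0, 5.8, 32.7]
orientation: [-1.568, 0.105, -0.105]
ft_force: [1.0, -2.9, 0.5]
width: 0.5
```

```bash
python3 -m jog '[[0,[0,0,0.1],[0,0,0]],[0,[0,0,0.1],[0,0,0]]]'
```

```text
t: 4.65
ee_pos: [475.2, 6.6, 32.7]
orientation: [-1.569, 0.105, -0.105]
ft_force: [0.8, -5.7, -1.3]
width: 0.8
```

```bash
python3 -m jog '[[0,[0,0,0.1],[0,0,0]],[0,[0,0,0.1],[0,0,0]]]'
```

```text
t: 4.85
ee_pos: [475.2, 6.7, 32.7]
orientation: [-1.57, 0.105, -0.104]
ft_force: [1.4, -14.4, 1.0]
width: 0.6
```

```bash
python3 -m jog '[[0,[0,0,0.05],[0,0,0]],[0,[0,0,0.05],[0,0,0]]]'
```

```text
t: 5.05
ee_pos: [475.1, 6.7, 32.7]
orientation: [-1.57, 0.105, -0.104]
ft_force: [0.7, -17.5, 1.6]
width: 0.6
```

```bash
python3 -m jog '[[0,[0,0,-0.7],[0,0,0]],[0,[0,0,-1.5],[0,0,0]],[0,[0,-3,-1.5],[0,0,0]],[0,[0,-6,-1.5],[0,0,0]],[0,[0,-9,-1.5],[0,0,0]],[0.6,[0,-10,2],[0,0,0]],[0.6,[0,-10,6],[0,0,0]],[0.6,[-2,-10,10],[0,0,0]]]'
python3 - <<'E'
from h import *
from workcell import ctrl
go([510,338.8,110],np.radians(109.5),ctrl.get_obs())
E
```

```text
t: 5.85
ee_pos: [470.9, 111.3, 133.6]
orientation: [-1.567, 0.104, -0.109]
ft_force: [-0.2, 0.4, -0.1]
width: 21.3
shift cm [ 0.79  2.4  23.07] rot [-0.001 -0.476  0.003] deg 27.272874108823594
```

```bash
python3 -m jog '[[0.6,[0.1,0,4],[0,-0.14,0]],[0.6,[0.3,0,8],[0,-0.28,0]],[0.6,[0.5,0,12],[0,-0.42,0]],[0.6,[0.6,0,16],[0,-0.476,0]],[0.6,[0.8,0,20],[0,-0.476,0]],[0.6,[0.8,1,23.1],[0,-0.476,0]],[0.6,[0.8,1,23.1],[0,-0.476,0]],[0.6,[0.8,1,23.1],[0,-0.476,0]]]'
python3 - <<'E'
from h import *
from workcell import ctrl
o=ctrl.get_obs();go([510,338.8,52],np.radians(109.5),o)
for n,c in (("side",(275,415,200,280)),("top",(250,370,230,320))):
    im=ctrl.get_image(n);np.savez(n+"3.npz",**im);cv2.imwrite(f"pics/{n}3.png",cv2.resize(cv2.cvtColor(im["color"],4)[c[2]:c[3],c[0]:c[1]],None,fx=5.5,fy=5.5,interpolation=cv2.INTER_CUBIC))
    if n=="side": cv2.imwrite(f"pics/{n}3p.png",cv2.resize(cv2.cvtColor(im["color"],4)[190:310,110:240],None,fx=5,fy=5,interpolation=cv2.INTER_CUBIC))
E
```

```text
t: 6.65
ee_pos: [506.5, 337.7, 121.9]
orientation: [-1.555, -0.268, 0.271]
ft_force: [-0.1, 0.0, -0.8]
width: 52.5
shift cm [ 0.38  6.99 -0.01] rot [ 0.     0.003 -0.002] deg 0.23141857929037443
```

View pics/side3.png

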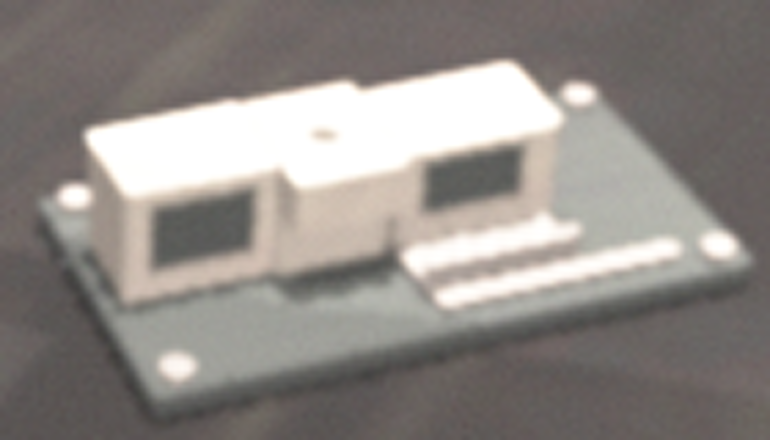

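View pics/side3p.png

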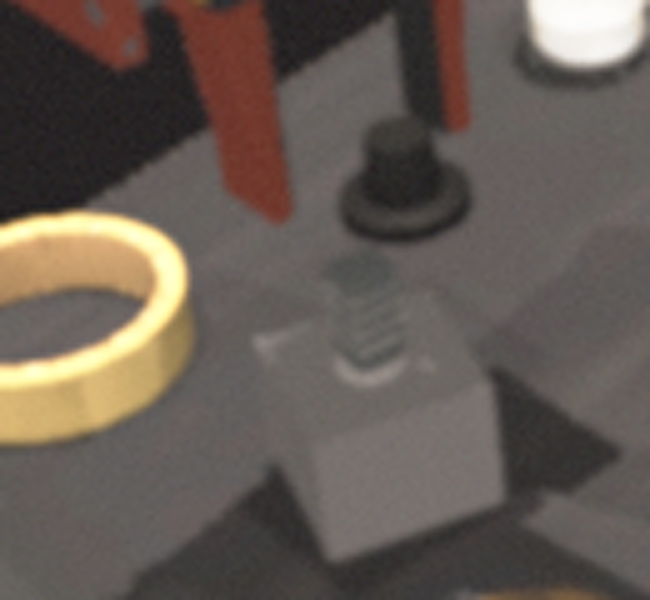

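View pics/top3.png

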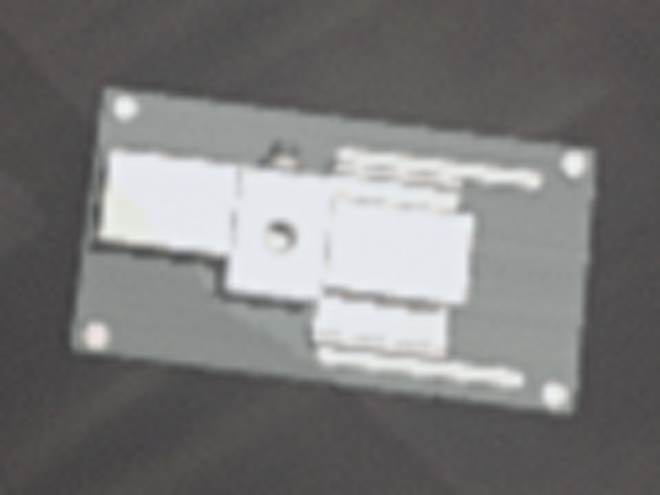

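```bash
python3 - <<'E'
from h import *
t=ld("top3.npz");s=ld("side3.npz")
a=ray(t,*cr((280,237),250,230,5.5),52);b=ray(s,*cr((324,134),275,200,5.5),52)
print(a,b,(a+b)/2,w2m((a+b)/2))
E
python3 -m jog '[[0.6,[0.3,3,0],[0,0,0]],[0.6,[0.35,5,0],[0,0,0]],[0.6,[0.35,6,0],[0,0,0]],[0.6,[0.35,6.9,0],[0,0,0]],[0.6,[0.35,6.9,0],[0,0,0]]]'
python3 - <<'E'
from h import *
from workcell import ctrl
o=ctrl.get_obs();go([510,338.8,52],np.radians(109.5),o)
for n,c in (("side",(110,240,190,310)),("top",(120,240,220,310))):
    im=ctrl.get_image(n);cv2.imwrite(f"pics/{n}4.png",cv2.resize(cv2.cvtColor(im["color"],4)[c[2]:c[3],c[0]:c[1]],None,fx=5,fy=5,interpolation=cv2.INTER_CUBIC))
E
```

```text
[487.55657637  88.06656934  52.        ] [485.97957776  87.31626352  52.        ] [486.76807706  87.69141643  52.        ] [0.17602865 7.62353922]
t: 7.25
ee_pos: [510.6, 338.2, 53.1]
orientation: [-1.555, -0.267, 0.269]
ft_force: [0.4, 0.1, -0.1]
width: 52.6
shift cm [-0.04  0.11  0.07] rot [ 0.     0.001 -0.001] deg 0.10472350533171593
```

View pics/side4.png

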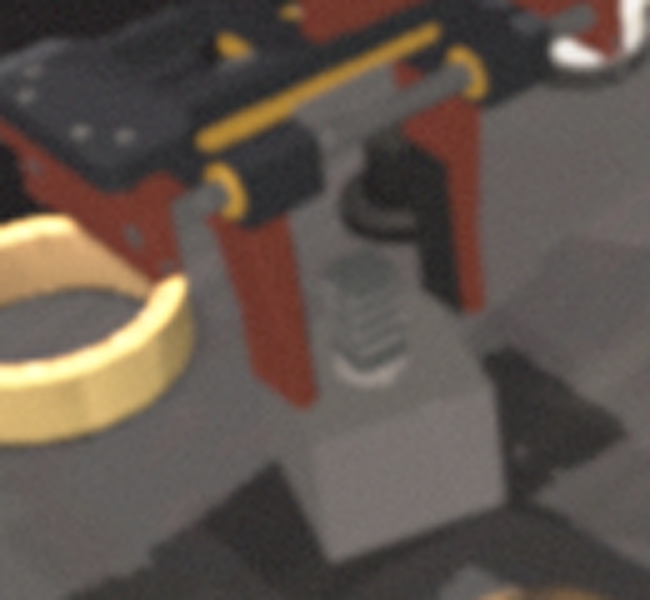

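View pics/top4.png

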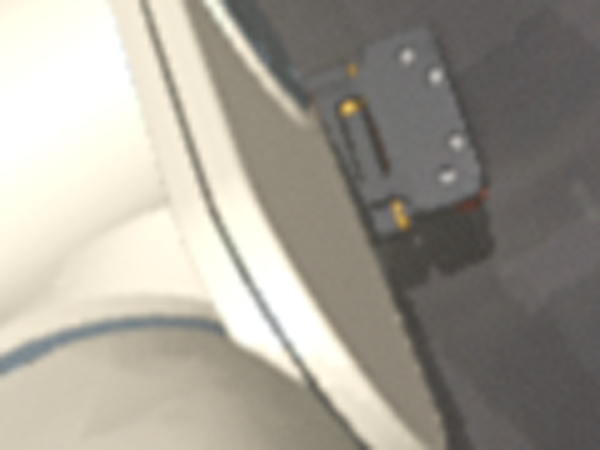

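```bash
python3 -m jog '[[0.1,[0,0.1,0],[0,0,0]],[0.1,[0,0.1,0],[0,0,0]],[0.1,[0,0.1,0],[0,0,0]],[0.1,[0,0.1,0],[0,0,0]],[0,[0,0.1,0],[0,0,0]],[0,[0,0.1,0],[0,0,0]]]'
```

```text
t: 7.95
ee_pos: [510.9, 339.2, 52.8]
orientation: [-1.554, -0.269, 0.268]
ft_force: [-0.6, -1.1, 1.8]
width: 15.6
```

```bash
python3 -m jog '[[0,[0,-1,0],[0,0,0]],[0,[0,-3,0],[0,0,0]],[0,[0,-5,0],[0,0,0]],[0,[0,-7,0],[0,0,0]],[0,[0,-8.5,0],[0,0,0]],[0,[0,-8.5,0],[0,0,0]]]'
python3 - <<'E'
from h import *
from workcell import ctrl
o=ctrl.get_obs();print(o["ee_pos"])
go([*m2w(0,7.6),120],np.radians(109.5),o)
go([*m2w(0,7.6),120],TH,o)
for n,c in (("side",(110,240,130,250)),("top",(120,240,220,310))):
    im=ctrl.get_image(n);np.savez(n+"5.npz",**im);cv2.imwrite(f"pics/{n}5.png",cv2.resize(cv2.cvtColor(im["color"],4)[c[2]:c[3],c[0]:c[1]],None,fx=5,fy=5,interpolation=cv2.INTER_CUBIC))
E
```

```text
t: 8.55
ee_pos: [512.2, 339.9, 140.2]
orientation: [-1.552, -0.272, 0.265]
ft_force: [1.1, 0.7, -0.4]
width: 15.9
[512.15687599 339.86576772 140.2384207 ]
shift cm [-10.87   1.96 -22.92] rot [-0.001  0.002  0.004] deg 0.2626828978242524
shift cm [-10.87   1.96 -22.92] rot [-0.002  0.476  0.004] deg 27.274770980954724
```

View pics/side5.png

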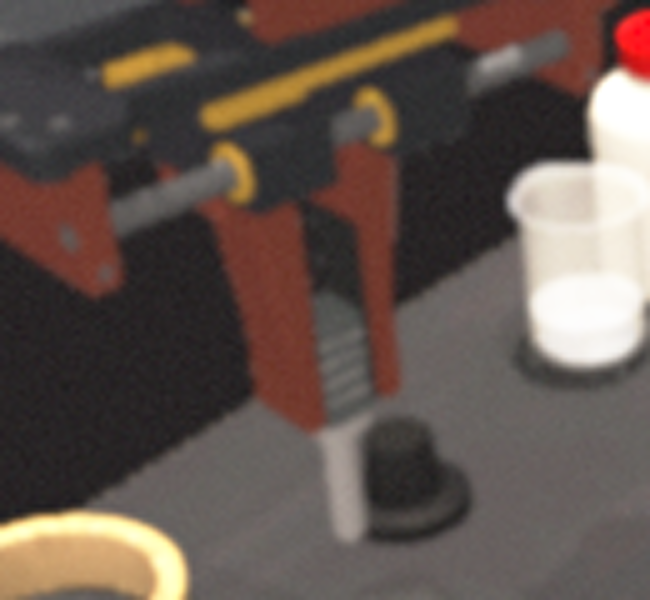

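```bash
python3 -m jog '[[0,[-2,0,-4],[0,0.12,0]],[0,[-4,0,-8],[0,0.24,0]],[0,[-6,0,-12],[0,0.36,0]],[0,[-8,0,-16],[0,0.476,0]],[0,[-10,0.5,-20],[0,0.476,0]],[0,[-10.9,1,-22.9],[0,0.476,0]],[0,[-10.9,1.5,-22.9],[0,0.476,0]],[0,[-10.9,1.5,-22.9],[0,0.476,0]]]'
python3 - <<'E'
from h import *
from workcell import ctrl
o=ctrl.get_obs();print(o["ee_pos"])
go([*m2w(0,7.6),120],TH,o)
for n,c in (("side",(275,415,120,280)),("top",(250,370,200,320))):
    im=ctrl.get_image(n);np.savez(n+"6.npz",**im);cv2.imwrite(f"pics/{n}6.png",cv2.resize(cv2.cvtColor(im["color"],4)[c[2]:c[3],c[0]:c[1]],None,fx=4,fy=4,interpolation=cv2.INTER_CUBIC))
E
```

```text
t: 9.45
ee_pos: [484.2, 86.2, 121.4]
orientation: [-1.569, 0.109, -0.105]
ft_force: [-0.1, -0.6, -1.1]
width: 16.1
[484.18670629  86.20510644 121.39948211]
shift cm [0.24 0.14 0.16] rot [ 0.001 -0.002 -0.003] deg 0.185664327926911
```

View pics/side6.png

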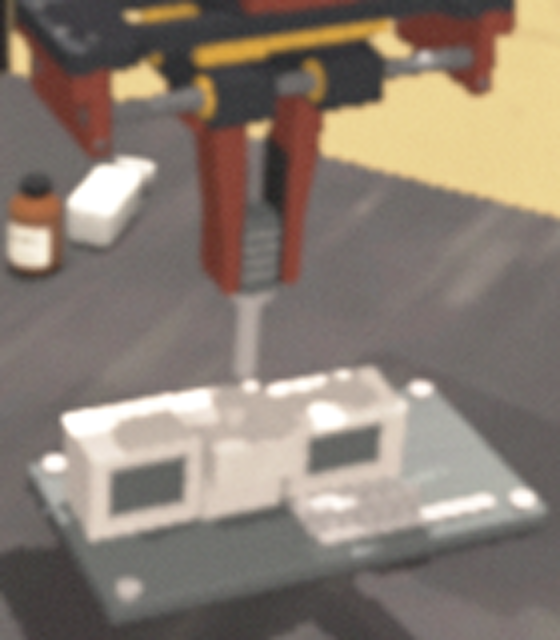

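View pics/top6.png

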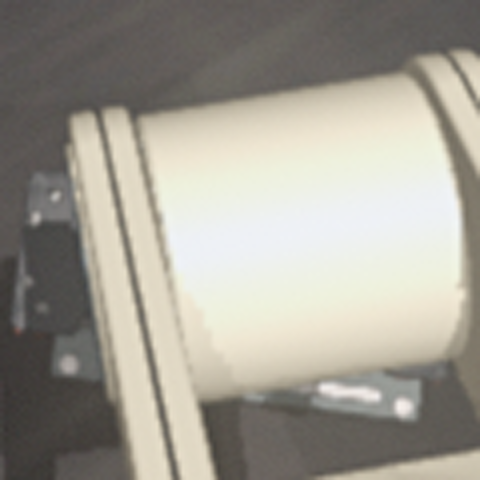

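```bash
python3 -m jog '[[0,[0.1,0.8,0.1],[0,0,0]],[0,[0.2,1.6,0.15],[0,0,0]],[0,[0.2,1.7,0.15],[0,0,0]],[0,[0.2,1.7,0.15],[0,0,0]]]'
python3 - <<'E'
from h import *
from workcell import ctrl
o=ctrl.get_obs();print(o["ee_pos"])
go([*m2w(0,7.6),120],TH,o)
for n,c in (("side",(290,390,150,250)),):
    im=ctrl.get_image(n);np.savez(n+"7.npz",**im);cv2.imwrite(f"pics/{n}7.png",cv2.resize(cv2.cvtColor(im["color"],4)[c[2]:c[3],c[0]:c[1]],None,fx=6,fy=6,interpolation=cv2.INTER_CUBIC))
E
```

```text
t: 9.95
ee_pos: [486.9, 88.4, 105.1]
orientation: [-1.569, 0.105, -0.104]
ft_force: [-0.1, 0.8, -0.6]
width: 16.0
[486.87425754  88.36141474 105.08204781]
shift cm [-0.   -1.49 -0.09] rot [ 0.     0.001 -0.001] deg 0.08219686941997775
```

View pics/side7.png

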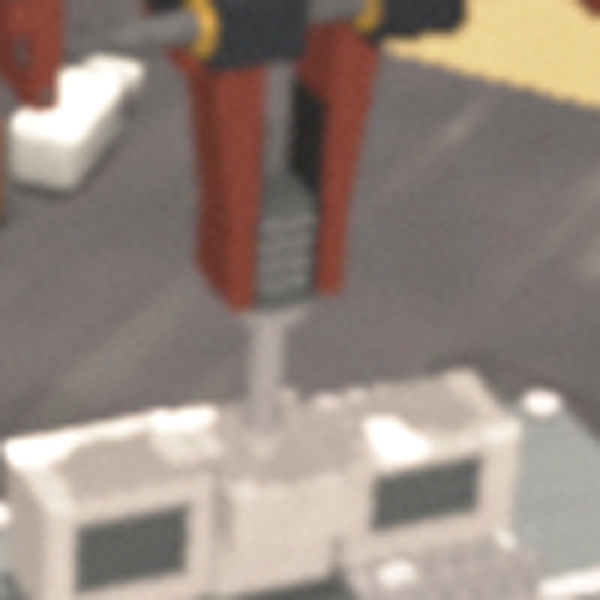

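```bash
python3 - <<'E'
from h import *
s=ld("side7.npz");c=cv2.cvtColor(s["color"],4)[200:240,310:360];g=cv2.normalize(cv2.cvtColor(c,cv2.COLOR_BGR2GRAY),None,0,255,cv2.NORM_MINMAX)
cv2.imwrite("pics/side7z.png",cv2.resize(g,None,fx=14,fy=14,interpolation=cv2.INTER_CUBIC))
b=ray(ld("side3.npz"),333.5,224,52);print(b)
for z in (52,58.5):print(z,proj(s,[b[0],b[1],z]), proj(s,[486.9-1.5,88.4,z]))
E
```

```text
[485.86491088  87.38784373  52.        ]
52 [333.5 224. ] [333.13192264 224.29648996]
58.5 [333.68825049 220.77314536] [333.3188164  221.06791889]
```

View pics/side7z.png

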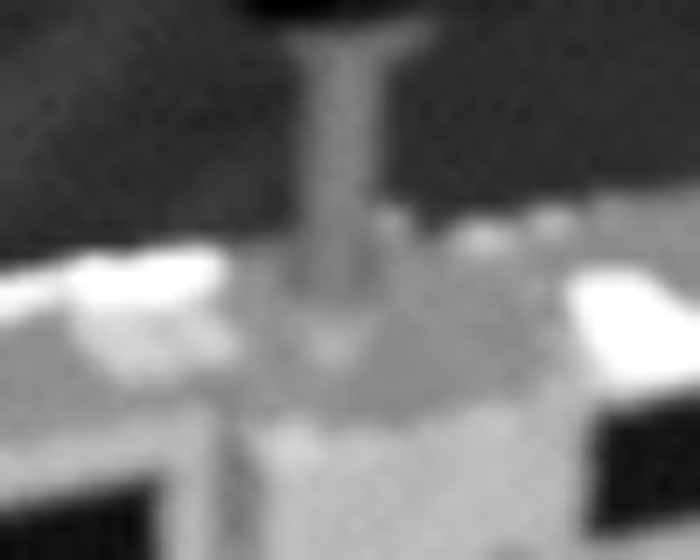

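```bash
python3 -m jog '[[0,[0,0.25,0],[0,0,0]],[0,[0,0.5,0],[0,0,0]],[0,[0,0.5,0],[0,0,0]]]'
```

```text
t: 10.3
ee_pos: [487.1, 87.9, 100.5]
orientation: [-1.568, 0.105, -0.105]
ft_force: [-0.8, -0.3, 0.4]
width: 15.9
```

```bash
python3 -m jog '[[0,[0,0.1,0],[0,0,0]],[0,[0,0.2,0],[0,0,0]],[0,[0,0.2,0],[0,0,0]]]'
```

```text
t: 10.6
ee_pos: [487.2, 87.9, 98.6]
orientation: [-1.568, 0.105, -0.105]
ft_force: [0.4, 0.2, -0.3]
width: 16.0
```

```bash
python3 -m jog '[[0,[0,0.1,0],[0,0,0]],[0,[0,0.1,0],[0,0,0]]]'
```

```text
t: 10.8
ee_pos: [487.2, 88.0, 97.6]
orientation: [-1.568, 0.105, -0.105]
ft_force: [0.0, 0.3, 0.4]
width: 15.9
```

```bash
python3 -m jog '[[0,[0,0.1,0],[0,0,0]],[0,[0,0.1,0],[0,0,0]]]'
```

```text
t: 11.0
ee_pos: [487.4, 87.9, 96.7]
orientation: [-1.568, 0.105, -0.105]
ft_force: [0.0, -0.6, 0.3]
width: 15.9
```

```bash
python3 -m jog '[[0,[0,0.1,0],[0,0,0]],[0,[0,0.1,0],[0,0,0]]]'
```

```text
t: 11.2
ee_pos: [487.4, 87.7, 95.6]
orientation: [-1.569, 0.105, -0.105]
ft_force: [0.4, -2.1, -0.2]
width: 15.8
```

```bash
python3 -m jog '[[0,[0,0.1,0],[0,0,0]],[0,[0,0.1,0],[0,0,0]]]'
```

```text
t: 11.4
ee_pos: [487.4, 87.7, 94.6]
orientation: [-1.569, 0.105, -0.105]
ft_force: [0.9, -3.3, -0.2]
width: 15.6
```

```bash
python3 -m jog '[[0,[0,0.1,0],[0,0,0]],[0,[0,0.1,0],[0,0,0]]]'
```

```text
t: 11.6
ee_pos: [487.4, 87.8, 93.6]
orientation: [-1.569, 0.105, -0.105]
ft_force: [1.3, -4.9, 0.6]
width: 15.7
```

```bash
python3 -m jog '[[0,[0,0,-0.05],[0,0,0]],[0,[0,0,-0.05],[0,0,0]]]'
```

```text
t: 11.8
ee_pos: [487.3, 87.6, 93.6]
orientation: [-1.568, 0.105, -0.105]
ft_force: [1.8, -3.7, -0.8]
width: 15.5
```

```bash
python3 -m jog '[[0,[0,0.1,-0.02],[0,0,0]],[0,[0,0.2,-0.02],[0,0,0]],[0,[0,0.2,-0.02],[0,0,0]]]'
```

```text
t: 12.1
ee_pos: [487.2, 87.4, 91.6]
orientation: [-1.568, 0.105, -0.105]
ft_force: [1.2, -1.2, -0.1]
width: 15.4
```

```bash
python3 -m jog '[[0,[0,0.1,0],[0,0,0]],[0,[0,0.2,0],[0,0,0]],[0,[0,0.3,0],[0,0,0]],[0,[0,0.3,0],[0,0,0]]]'
```

```text
t: 12.5
ee_pos: [487.1, 87.3, 88.5]
orientation: [-1.568, 0.105, -0.105]
ft_force: [1.6, -1.4, -1.0]
width: 15.7
```

```bash
python3 -m jog '[[0,[0,0.1,-0.01],[0,0,0]],[0,[0,0.2,-0.01],[0,0,0]],[0,[0,0.3,-0.01],[0,0,0]],[0,[0,0.3,-0.01],[0,0,0]]]'
```

```text
t: 12.9
ee_pos: [487.1, 87.2, 85.5]
orientation: [-1.568, 0.105, -0.105]
ft_force: [1.3, -0.9, -1.4]
width: 15.8
```

```bash
python3 -m jog '[[0,[0.1,0.05,0],[0,0,0]],[0,[0.2,0.1,0],[0,0,0]],[0,[0.3,0.1,0],[0,0,0]],[0,[0.3,0.1,0],[0,0,0]]]'
```

```text
t: 13.3
ee_pos: [488.6, 86.7, 84.3]
orientation: [-1.569, 0.108, -0.103]
ft_force: [-5.3, 1.2, 1.2]
width: 15.9
```

```bash
python3 -m jog '[[0,[0.1,0,0],[0,0,0]],[0,[0.2,0,0],[0,0,0]],[0,[0.3,0,0],[0,0,0]],[0,[0.3,0,0],[0,0,0]]]'
```

```text
t: 13.7
ee_pos: [491.9, 86.3, 84.3]
orientation: [-1.569, 0.107, -0.103]
ft_force: [-4.8, 0.5, -0.1]
width: 16.0
```

```bash
python3 -m jog '[[0,[0.1,0,0],[0,0,0]],[0,[0.2,0,0],[0,0,0]],[0,[0.27,0,0],[0,0,0]],[0,[0.27,0,0],[0,0,0]]]'
python3 - <<'E'
from h import *
from workcell import ctrl
im=ctrl.get_image("side");np.savez("side8.npz",**im);cv2.imwrite(f"pics/side8.png",cv2.resize(cv2.cvtColor(im["color"],4)[190:260,280:400],None,fx=6,fy=6,interpolation=cv2.INTER_CUBIC))
E
```

```text
t: 14.1
ee_pos: [494.8, 85.9, 84.3]
orientation: [-1.569, 0.107, -0.103]
ft_force: [-4.9, -0.3, -1.5]
width: 15.9
```

View pics/side8.png

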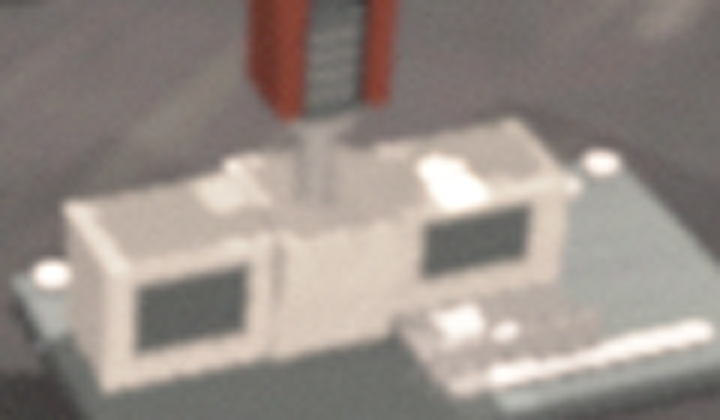

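```bash
python3 -m jog '[[0,[0,0.15,0],[0,0,0]],[0,[0,0.3,0],[0,0,0]],[0,[0,0.45,0],[0,0,0]],[0,[0,0.45,0],[0,0,0]]]'
```

```text
t: 14.55
ee_pos: [495.2, 85.9, 80.0]
orientation: [-1.569, 0.106, -0.104]
ft_force: [-4.3, -0.9, 0.6]
width: 16.0
```

```bash
python3 -m jog '[[0,[0,0.1,0],[0,0,0]],[0,[0,0.1,0],[0,0,0]]]'
```

```text
t: 14.75
ee_pos: [495.4, 85.9, 79.1]
orientation: [-1.569, 0.106, -0.105]
ft_force: [-5.1, -0.7, 0.6]
width: 16.0
```

```bash
python3 -m jog '[[0,[0,0.05,0],[0,0,0]],[0,[0,0.1,0],[0,0,0]]]'
```

```text
t: 14.95
ee_pos: [495.5, 85.9, 78.2]
orientation: [-1.569, 0.105, -0.105]
ft_force: [-5.0, -1.1, 1.9]
width: 15.6
```

```bash
python3 -m jog '[[0,[0,0.05,0],[0,0,0]],[0,[0,0.1,0],[0,0,0]]]'
```

```text
t: 15.15
ee_pos: [495.6, 85.9, 77.3]
orientation: [-1.568, 0.105, -0.105]
ft_force: [-6.0, -0.8, 2.7]
width: 15.9
```

```bash
python3 -m jog '[[0,[0,0.05,0],[0,0,0]],[0,[0,0.1,0],[0,0,0]]]'
```

```text
t: 15.35
ee_pos: [495.5, 85.9, 76.2]
orientation: [-1.569, 0.105, -0.105]
ft_force: [-5.2, -0.8, 3.1]
width: 15.9
```

```bash
python3 -m jog '[[0,[0,0.05,0],[0,0,0]],[0,[0,0.1,0],[0,0,0]]]'
```

```text
t: 15.55
ee_pos: [495.5, 85.9, 75.2]
orientation: [-1.569, 0.105, -0.105]
ft_force: [-4.4, -1.0, 2.4]
width: 16.0
```

```bash
python3 -m jog '[[0,[-0.02,0.1,0],[0,0,0]],[0,[-0.02,0.2,0],[0,0,0]],[0,[-0.02,0.3,0],[0,0,0]],[0,[-0.02,0.3,0],[0,0,0]]]'
```

```text
t: 15.95
ee_pos: [495.5, 86.0, 72.1]
orientation: [-1.568, 0.105, -0.105]
ft_force: [-4.7, -0.8, -0.1]
width: 15.9
```

```bash
python3 -m jog '[[0,[0,0.1,0],[0,0,0]],[0,[0,0.2,0],[0,0,0]],[0,[0,0.3,0],[0,0,0]],[0,[0,0.3,0],[0,0,0]]]'
```

```text
t: 16.35
ee_pos: [495.5, 86.0, 69.1]
orientation: [-1.568, 0.105, -0.105]
ft_force: [-4.4, -0.9, 0.0]
width: 16.1
```

```bash
python3 -m jog '[[0,[0,0.1,0],[0,0,0]],[0,[0,0.1,0],[0,0,0]]]'
```

```text
t: 16.55
ee_pos: [495.5, 86.0, 68.1]
orientation: [-1.568, 0.105, -0.105]
ft_force: [-4.6, -1.2, 1.2]
width: 15.8
```

```bash
python3 -m jog '[[0,[0,0.1,0],[0,0,0]],[0,[0,0.1,0],[0,0,0]]]'
```

```text
t: 16.75
ee_pos: [495.4, 86.0, 67.1]
orientation: [-1.568, 0.105, -0.105]
ft_force: [-5.0, -0.8, -0.1]
width: 15.8
```

```bash
python3 -m jog '[[0,[0,0.1,0],[0,0,0]],[0,[0,0.1,0],[0,0,0]]]'
```

```text
t: 16.95
ee_pos: [495.4, 86.1, 66.1]
orientation: [-1.568, 0.105, -0.105]
ft_force: [-4.7, 0.0, -2.0]
width: 16.3
```

```bash
python3 -m jog '[[0,[0,0.1,0],[0,0,0]],[0,[0,0.1,0],[0,0,0]]]'
```

```text
t: 17.15
ee_pos: [495.4, 86.1, 65.0]
orientation: [-1.568, 0.105, -0.105]
ft_force: [-4.4, -0.4, -1.6]
width: 15.7
```

```bash
python3 -m jog '[[0,[0,0.1,0],[0,0,0]],[0,[0,0.1,0],[0,0,0]]]'
```

```text
t: 17.35
ee_pos: [495.3, 86.1, 64.0]
orientation: [-1.568, 0.105, -0.105]
ft_force: [-4.6, -0.2, -2.8]
width: 15.9
```

```bash
python3 -m jog '[[0,[0,0.1,0],[0,0,0]],[0,[0,0.1,0],[0,0,0]]]'
```

```text
t: 17.55
ee_pos: [495.4, 86.1, 63.0]
orientation: [-1.568, 0.105, -0.105]
ft_force: [-4.1, -0.3, -2.0]
width: 15.7
```

```bash
python3 - <<'E'
from h import *
from workcell import ctrl
im=ctrl.get_image("side");np.savez("side9.npz",**im);cv2.imwrite(f"pics/side9.png",cv2.resize(cv2.cvtColor(im["color"],4)[180:260,280:400],None,fx=6,fy=6,interpolation=cv2.INTER_CUBIC))
E
```

```text
(no output)
```

View pics/side9.png

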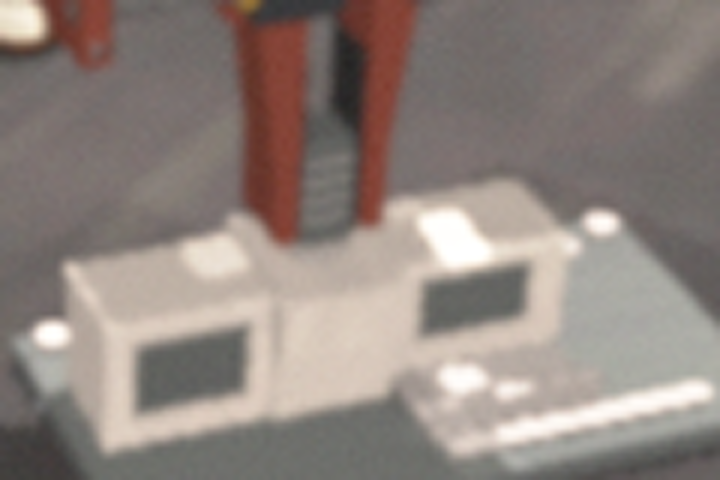

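```bash
python3 -m jog '[[0,[0,0.1,0],[0,0,0]],[0,[0,0.1,0],[0,0,0]]]'
```

```text
t: 17.8
ee_pos: [495.4, 86.1, 62.0]
orientation: [-1.568, 0.105, -0.105]
ft_force: [-4.9, -0.7, -2.2]
width: 16.0
```

```bash
python3 -m jog '[[0,[0,0.1,0],[0,0,0]],[0,[0,0.1,0],[0,0,0]]]'
```

```text
t: 18.0
ee_pos: [495.4, 86.1, 61.0]
orientation: [-1.568, 0.105, -0.105]
ft_force: [-5.5, 0.5, -1.4]
width: 15.7
```

```bash
python3 -m jog '[[0,[0,0.1,0],[0,0,0]],[0,[0,0.1,0],[0,0,0]]]'
```

```text
t: 18.2
ee_pos: [495.4, 86.0, 60.0]
orientation: [-1.568, 0.105, -0.105]
ft_force: [-4.8, -0.6, -0.4]
width: 16.1
```

```bash
python3 -m jog '[[0,[0,0.05,0],[0,0,0]],[0,[0,0.05,0],[0,0,0]]]'
```

```text
t: 18.4
ee_pos: [495.4, 86.0, 59.7]
orientation: [-1.568, 0.105, -0.105]
ft_force: [-5.5, -0.6, 0.6]
width: 15.8
```

```bash
python3 -m jog '[[0,[0,0.05,0],[0,0,0]],[0,[0,0.05,0],[0,0,0]]]'
```

```text
t: 18.6
ee_pos: [495.4, 86.1, 59.2]
orientation: [-1.568, 0.105, -0.105]
ft_force: [-5.1, 0.3, -0.0]
width: 16.3
```

```bash
python3 -m jog '[[0,[0,0.05,0],[0,0,0]],[0,[0,0.05,0],[0,0,0]]]'
```

```text
t: 18.8
ee_pos: [495.4, 86.0, 58.8]
orientation: [-1.568, 0.105, -0.105]
ft_force: [-4.9, -1.1, 1.6]
width: 15.5
```

```bash
python3 -m jog '[[0,[0,0.05,0],[0,0,0]],[0,[0,0.05,0],[0,0,0]]]'
```

```text
t: 19.0
ee_pos: [495.5, 86.1, 58.7]
orientation: [-1.568, 0.105, -0.105]
ft_force: [-7.6, -1.3, 8.4]
width: 16.0
```

```bash
python3 -m jog '[[0,[0,0.05,0],[0,0,0]],[0,[0,0.05,0],[0,0,0]]]'
```

```text
t: 19.2
ee_pos: [495.6, 86.0, 58.7]
orientation: [-1.568, 0.105, -0.105]
ft_force: [-9.0, -0.7, 13.6]
width: 16.2
```

```bash
python3 -m jog '[[0,[-0.05,0,0],[0,0,0]],[0,[-0.05,0,0],[0,0,0]]]'
```

```text
t: 19.4
ee_pos: [495.5, 86.1, 58.7]
orientation: [-1.568, 0.104, -0.106]
ft_force: [-6.9, -3.2, 12.5]
width: 16.0
```

```bash
python3 - <<'E'
from h import *
from workcell import ctrl
im=ctrl.get_image("side");cv2.imwrite(f"pics/side10.png",cv2.resize(cv2.cvtColor(im["color"],4)[200:260,300:380],None,fx=9,fy=9,interpolation=cv2.INTER_CUBIC))
E
```

```text
(no output)
```

View pics/side10.png

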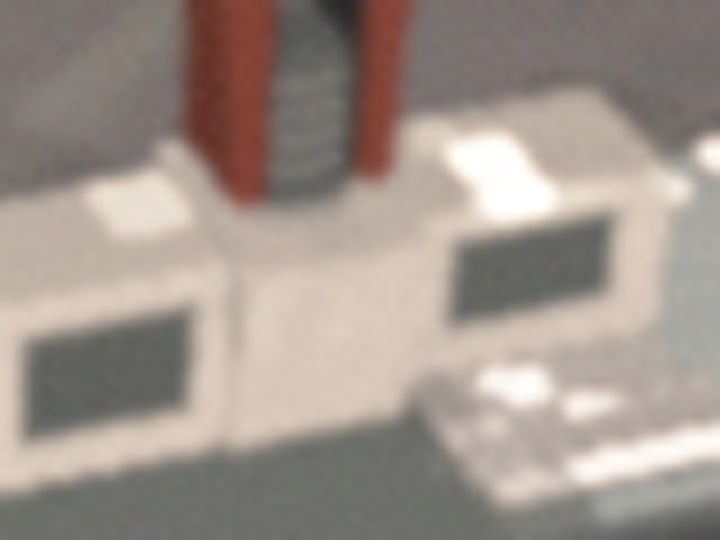

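```bash
python3 -m jog '[[0,[-0.04,0.06,0.02],[0,0,0]],[0,[-0.04,0.06,0.02],[0,0,0]]]'
```

```text
t: 19.65
ee_pos: [495.5, 86.1, 58.6]
orientation: [-1.568, 0.103, -0.106]
ft_force: [-7.9, -4.0, 18.2]
width: 15.8
```

```bash
python3 -m jog '[[0,[-0.02,-0.12,0],[0,0,0]],[0,[-0.02,-0.12,0],[0,0,0]]]'
```

```text
t: 19.85
ee_pos: [495.1, 86.4, 58.8]
orientation: [-1.568, 0.104, -0.106]
ft_force: [-3.0, -0.3, 3.1]
width: 16.0
```

```bash
python3 -m jog '[[0.3,[0,0,0],[0,0,0]],[0.45,[0,0,0],[0,0,0]],[0.45,[0,0,0],[0,0,0]],[0.45,[0,0,0],[0,0,0]]]'
python3 -m jog '[[0.45,[0,-1,0],[0,0,0]],[0.45,[0,-3,0],[0,0,0]],[0.45,[0,-6,0],[0,0,0]],[0.45,[0,-10,0],[0,0,0]],[0.45,[0,-12,-4],[0,0,0]],[0.45,[-4,-12,-8],[0,0,0]],[0.45,[-8,-12,-12],[0,0,0]],[0.45,[-8,-12,-16],[0,0,0]]]'
python3 - <<'E'
from h import *
from workcell import ctrl
for n,c in (("side",(275,415,180,280)),("top",(250,370,220,320))):
    im=ctrl.get_image(n);np.savez(n+"11.npz",**im);cv2.imwrite(f"pics/{n}11.png",cv2.resize(cv2.cvtColor(im["color"],4)[c[2]:c[3],c[0]:c[1]],None,fx=5.5,fy=5.5,interpolation=cv2.INTER_CUBIC))
E
```

```text
t: 20.25
ee_pos: [495.2, 86.5, 58.3]
orientation: [-1.568, 0.104, -0.106]
ft_force: [0.9, 0.4, 0.6]
width: 39.2
t: 21.05
ee_pos: [390.4, -61.1, 178.7]
orientation: [-1.568, 0.104, -0.102]
ft_force: [1.4, -0.7, 0.4]
width: 39.6
```

View pics/side11.png

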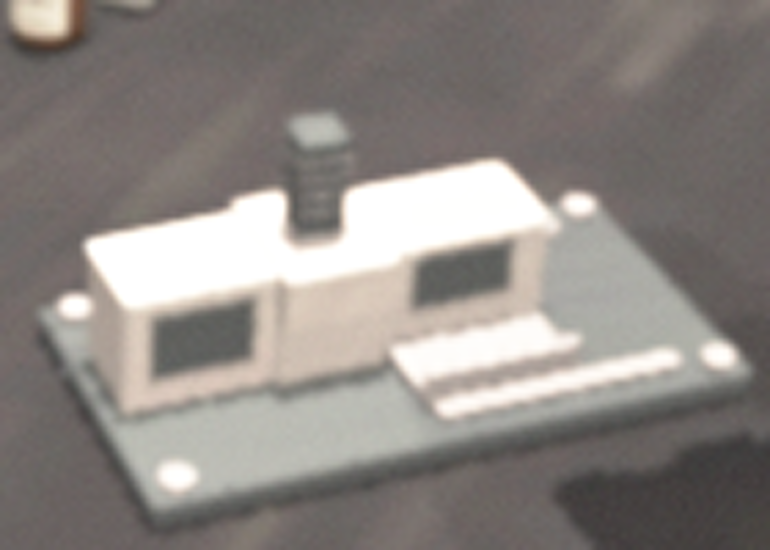

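View pics/top11.png

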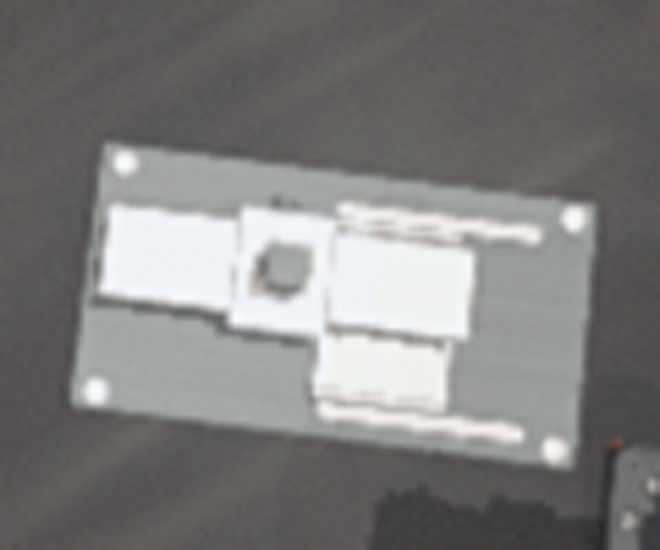

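```bash
python3 - <<'E'
from h import *
t=ld("top11.npz");s=ld("side11.npz")
for z in(85,87,89,91,93):
  a=ray(t,*cr((286,265),250,220,5.5),z);b=ray(s,*cr((320,131),275,180,5.5),z);print(z,a,b,w2m((a+b)/2))
for n in("top","side"):
  A=cv2.cvtColor(np.load(n+"0.npz")["color"],7);B=cv2.cvtColor(np.load(n+"11.npz")["color"],7)
  d=(cv2.absdiff(cv2.GaussianBlur(A,(5,5),0),cv2.GaussianBlur(B,(5,5),0))>35).astype(np.uint8)
  k,_,st,_=cv2.connectedComponentsWithStats(d);print(n,[r.tolist() for r in st[1:] if r[4]>12])
im=ld("side11.npz");cv2.imwrite("pics/full11.png",cv2.cvtColor(im["color"],4))
E
```

```text
85 [495.77945144  87.90550599  85.        ] [497.5097981   83.40315716  85.        ] [-0.5253433  -2.43648001]
87 [495.6670346   88.05075516  87.        ] [494.81674699  85.19090541  87.        ] [ 0.24539624 -0.9173543 ]
89 [495.55461776  88.19600433  89.        ] [492.12369588  86.97865365  89.        ] [1.01613579 0.60177141]
91 [495.44220092  88.3412535   91.        ] [489.43064476  88.76640189  91.        ] [1.78687533 2.12089712]
93 [495.32978408  88.48650267  93.        ] [486.73759365  90.55415013  93.        ] [2.55761487 3.64002283]
top [[319, 255, 8, 3, 18], [303, 261, 161, 159, 8799], [177, 262, 5, 4, 14], [295, 263, 12, 12, 104], [311, 272, 5, 5, 19], [288, 277, 12, 7, 43], [308, 285, 10, 6, 44], [433, 293, 123, 127, 9045], [415, 304, 24, 54, 821], [437, 304, 7, 28, 72], [547, 314, 13, 24, 124]]
side [[455, 0, 5, 7, 19], [488, 11, 26, 6, 94], [402, 13, 137, 154, 9543], [328, 200, 10, 7, 53], [351, 208, 16, 6, 65], [346, 208, 46, 28, 435], [316, 214, 13, 12, 102], [332, 214, 6, 8, 38], [14, 217, 8, 5, 31], [20, 225, 8, 6, 35], [333, 224, 10, 12, 57], [341, 224, 43, 28, 407], [0, 231, 9, 11, 63], [325, 232, 14, 8, 82], [377, 236, 17, 7, 63], [176, 239, 12, 8, 61], [176, 249, 17, 19, 234], [378, 248, 109, 106, 3022], [4, 251, 7, 4, 21], [0, 290, 7, 11, 60], [0, 295, 28, 95, 1579], [447, 317, 11, 8, 45], [453, 323, 7, 8, 26], [502, 370, 58, 50, 2199]]
```

View pics/full11.png

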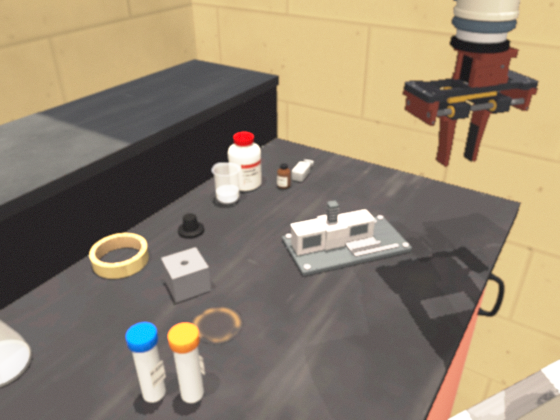

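```bash
python3 - <<'E'
from workcell import ctrl
print(ctrl.close_job())
E
```

```text
the job is handed in; nothing more can be done
None
```

The mould is assembled, and I handed the job in at about t = 21 s with the gripper open and clear of everything.

- **Loose half:** I pushed it to its hard stop with a light touch, 17.5 N at most in any reading.
- **Pin:** it went into the upper bore about 8 mm off the hinge axis. I carried the knuckle into line with a side force of about 5 N and pushed the pin down through both knuckles until it stopped. The last press read 18 N down and about 9 N sideways. I then eased off and let go.

**Last checks**
- **Height:** the pin stopped at tool height 58.7 mm, against 58.8 mm expected from how it was gripped in the stand. The final pictures put the grip top at the height it should have when home (89 mm).
- **Alignment:** the final pictures show the mould halves closed and in line, and the pin upright. The side camera reads about 3.5 mm off from the top camera along world x. That same offset was already there when I measured the lower bore, so it does not point to a misplaced pin.
- **Bystanders:** comparing pictures from before and after shows no change at the beaker, vial or stopper.

**What did not match:** I never felt the catch's 5 to 15 N. Forces were read only at the end of each move, and the vertical force stayed near zero there, with no rubbing felt either. That the pin is past the catch rests on its final height. For the same reason, a brief force peak within a move could have gone unseen.

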